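# Unstack the calibration set and wedge-lock the specimen block

### The job

Take the stack on the lab jack apart from the top: stand the brass pin in the middle of the yellow pad, then lay the blue carrier in the middle of the blue pad with its long side along the pad's long side, then set the aluminium block flat in the clamping fixture, long side along the straight steel jaw. Last, drive the wedge, thin end first and flat face to the block, into the gap between the block and the orange sloping jaw until the block is pressed hard against the straight jaw and stays locked tight by itself. Leave the brown bottle standing where it is, and let go of everything.

Things in the scene. Friction and masses are not known exactly. Their poses are not given: they have to be found in the camera images.
- pin_center (a point): Brass turned cylinder, diameter 30, height 34 mm, with a dark band, standing on top of the stack; 0.12 kg. Point: its centre, half-way up; z is its axis.
- carrier_center (a point): Blue calibration carrier with two white strips, a block 62 (x) x 44 (y) x 22 mm (z), middle of the stack, under the brass pin; 0.12 kg. Point: its centre, half-way up.
- block_center (a point): Aluminium specimen block with a grey top, 90 (x) x 56 (y) x 42 mm (z), bottom of the stack, lying on the lab jack; about 0.45 kg. Point: its centre, half-way up. It is the same turned end for end.
- jack: Collapsed black lab jack, fixed; top plate 120 x 120 mm, its top 55 mm above the table, a round knob sticking out 36 mm past the base on the -x side. Origin: centre of its underside, on the table.
- yellow_pad: Fixed flat pad, 100 (x) x 80 (y) x 5 mm, all yellow with a small white mark in the middle: the place of the brass pin. Origin: centre of its underside, on the table. (A red pad of the same kind is not used.)
- blue_pad: Fixed flat pad, 100 (x) x 80 (y) x 5 mm, all blue with a small white mark in the middle: the place of the blue carrier. Origin: centre of its underside, on the table; x runs along its long side.
- fixture_seat (a point): Fixture, fixed. Point: on top of its dark base plate, 8 mm above the table, under the locked block's centre; x along the block. Here (mm): plate x -110 to 62, y -50 to 68; straight steel jaw, face y = -28, x -45 to 45; end stop, face x = 52; orange sloping jaw, inner face from (-60, 53.8) to (30, 40.8). All 12 high. Block's centre: x -13 to 7; about 12 play in y before wedging.
- wedge_home (a point): Point on the fixture (at x -58, y 41.5, z 30 mm from the seat point, same axes) where the wedge's grip point comes when the block is locked against the straight jaw. The wedge lies on the plate, slides in along +x with its axes along these, its flat face on the block. Pushed in with 10 to 20 N it holds by friction (smooth faces, friction about 0.3).
- wedge_grip (a point): Loose wooden wedge, 90 x 27 x 14 mm high, 0.06 kg, with an upright red grip, 18 (x) x 20 (y) mm, on its thick end, 13 to 45 mm above the underside. Point: in the grip, 30 mm above the underside. Here (mm): thin end (14 thick) at x = 80, thick end (27) at x = -10; flat face y = -13.5; sloping face from y = 13.5 (thick) to 0.5 (thin).
- bottle_center (a point): Small brown glass bottle with a black cap, diameter 34, height 65 mm, a bystander not to be disturbed. Point: its centre, half-way up.
Mind the look-alikes: they are no part of the job. Of the things that look like the part that bears carrier_center, the largest one is meant.

How it is judged:
On the way, in this order (a step that is already met when the one before it is completed fails the run):
1. the brass pin stands released on the yellow pad (horizontal distance between pin_center and yellow_pad below 0.015 m and height (world z) of pin_center below 0.025 m and angle between pin_center's own z axis and vertical below 0.1 rad and contact force between the fingers and pin below 0.05 N), for 0.2 s.
2. then the blue carrier lies released on the blue pad, along it (horizontal distance between carrier_center and blue_pad below 0.012 m and height (world z) of carrier_center below 0.019 m and angle between carrier_center's own z axis and vertical below 0.1 rad and angle between the x axis of carrier_center and the x axis of blue_pad, either way round below 0.2 rad and contact force between the fingers and carrier below 0.05 N), for 0.2 s.
3. then the block lies released and flat in the fixture (x of block_center in the frame of fixture_seat between -0.013 and 0.013 m and y of block_center in the frame of fixture_seat between -0.003 and 0.014 m and z of block_center in the frame of fixture_seat below 0.024 m and angle between block_center's own z axis and vertical below 0.08 rad and contact force between the fingers and block below 0.05 N), for 0.2 s.
4. then the wedge locks the block against the straight jaw (y of block_center in the frame of fixture_seat below 0.003 m and angle between the x axis of block_center and the x axis of fixture_seat, either way round below 0.06 rad and x of wedge_grip in the frame of fixture_seat between -0.073 and -0.043 m and y of wedge_grip in the frame of fixture_seat between 0.034 and 0.049 m and z of wedge_grip in the frame of fixture_seat below 0.034 m and angle between wedge_grip's own z axis and vertical below 0.1 rad and contact force between wedge and fixture above 1 N and contact force between wedge and block above 1 N), for 0.2 s.
At the end, for the whole second after the job is handed in: At rest, released: pin upright, 15 mm from the yellow pad's middle; carrier flat, 12 mm from the blue pad's middle, 0.2 rad of its long side; block flat, within 13 mm (x), 3 mm (y), 0.06 rad of the seat; wedge flat, grip within 15 mm (x), 7 mm (y) of its lock point, pressing over 1 N (all of step 1 and all of step 2 and all of step 3 and all of step 4 and contact force between the fingers and wedge below 0.05 N and linear speed of each of pin, carrier, block, wedge below 0.01 m/s); the robot touches nothing.
It fails at once if the brown bottle is moved more than 20 mm or tipped (distance of bottle_center from where it was at the start of the episode above 0.02 m or angle between bottle_center's own z axis and vertical above 0.35 rad).
It also fails if it takes over 112 s, if anything falls off the work surface, if the arm or the gripper's body presses on something with over 40 N, if the wrist force passes 120 N, or if a joint passes its speed limit or range.

### The arm

A 6-joint arm with a two-finger parallel gripper is mounted at the origin on the work surface. World frame = base frame: x ahead of the robot, y to its left, z up, the work surface at z = 0. Lengths are in m, angles in rad, forces in N, time in s.
With the tool pointing down it reaches from about 0.275 to 0.75 m from the base axis. Payload 10.2 kg.
Tool frame: the origin (TCP) lies midway between the tips of the shut fingers; the grasp point (between the pads) lies 19 mm behind it (env.hold_point_z is the distance from the TCP to the grasp point, in m); x points along the fingers, z is the direction in which the jaws open and shut, and the axes are right-handed (so a half turn about x gives the same grasp; the last joint's range is limited). The gripper opens to 85 mm and grips with 20 to 120 N. Pads are 22 mm wide; open, the fingers measure 114 mm over their backs; the gripper's body (76 mm by 85 mm) begins 54 mm behind the grasp point. The pads swing forward as they close: fully open they stand 13 mm farther back than shut.
Start: joints at [0.938, 0.313, 1.498, -0, 1.331, -0.223], TCP at [0.209, 0.482, 0.231] pointing down, gripper open.
Joint ranges: [-2.94, 2.94], [-0.97, 2.17], [0.19, 2.56], [-1.23, 4.37], [0.02, 3.11], [-2.88, 2.88]. Speed limits (rad/s): [2.39, 2.39, 3.01, 3.14, 3.14, 3.14].

### API

Orientations are given as a unit quaternion [x, y, z, w].
In Python, from bench import env, kinematics, monitor, eyes, job gives the robot as it stands. The module is installed in compiled form; this text tells all that it offers. Calls block until the motion is done:
- env.reach(position, orientation): joint-space move of the TCP to a pose.
- env.movel(position, velocity=0.15, frame=None, guard=None): straight line of the TCP; frame=None keeps the orientation; velocity is the mean speed in m/s. With guard (N) it stops when the force on the tool has changed by that much, and returns True; else False.
- env.set_joints(angles): joint-space move.
- env.release() and env.close_gripper(effort=None): open the fingers fully, or close them until they stop; effort is the grip in N (None keeps the last).
- env.hold(seconds).
- kinematics.ik(position, orientation): joint angles nearest the present ones, or None.
- monitor.sense(): the state.
- eyes.grab_frame(name): name is "side" or "top" or "wrist"; returns a dict with "frame" (384x512x3 uint8, red, green, blue), "mtx" (3x3 intrinsics, pixels), "k1" (the pictures are not rectified: a ray, as slopes to the right and down, at radius r is drawn at 1 + k1 r^2 times it, then the intrinsics apply), "view" (4x4, takes a point from world to camera coordinates). Camera axes: x right, y down, z forward; pixel columns grow to the right and rows downward; lengths in m; the calibration is good to about 2 mm. A picture is of the moment at which its call begins. There is no depth.
A pose or a line that the arm cannot do raises env.MotionError and nothing moves.
- job.hand_in(): hands the job in, once; it reports no verdict.
The state is a dict: "clock": time; "joints": joint angles; "qvel": joint speeds; "joint_efforts": joint torques, N m; "position": TCP position; "ee_rot": TCP orientation; "contact_force": force on the tool from outside, world axes, zero at the start; "ft_torque": the same for the moment, N m; "finger_gap": opening from 0.0 (shut) to 1.0 (fully open).
Only numpy, scipy, OpenCV 4.12 (cv2) and the standard library are available. Lean on these libraries where they do the work, as an engineer would, in place of code of your own. Each camera call takes 0.05 s, during which the arm holds its last target.

## Working session

There is one attempt and no reset: what is moved stays moved. The work goes in short steps, each a Python script; the robot and the scene stay as the last script left them, time stands still between calls to the robot, and variables do not carry over. Pictures are saved under pics/ and viewed, and the job is handed in when it is done.

```bash
mkdir -p pics; python3 - <<'E'
from bench import env,kinematics,monitor,eyes,job
import cv2,numpy as np
s=monitor.sense();print({k:np.round(v,3).tolist() for k,v in s.items()}, env.hold_point_z)
for n in["top","side","wrist"]:
    f=eyes.grab_frame(n);cv2.imwrite(f"pics/{n}0.png",f["frame"][:,:,::-1])
    np.savez(f"pics/{n}0.npz",**f)
    print(n,f["mtx"].tolist(),f["k1"],np.round(f["view"],4).tolist())
E
```

```text
{'clock': 0.0, 'joints': [0.938, 0.313, 1.498, -0.0, 1.331, -0.223], 'qvel': [-0.0, -0.0, -0.001, -0.0, -0.0, 0.0], 'joint_efforts': [0.001, -41.226, -25.974, -0.0, 0.004, -0.0], 'position': [0.209, 0.481, 0.231], 'ee_rot': [-0.388, 0.592, 0.388, 0.591], 'contact_force': [0.015, 0.098, -0.139], 'ft_torque': [-0.001, 0.012, -0.033], 'finger_gap': 1.003} 0.0187
top [[363.7516594927138, 0.0, 253.6162069403113], [0.0, 363.7516594927138, 190.34333750799496], [0.0, 0.0, 1.0]] -0.033669868690546896 [[-0.0255, -0.9996, 0.0072, -0.0191], [-0.9972, 0.025, -0.0707, 0.5807], [0.0705, -0.009, -0.9975, 1.081], [0.0, 0.0, 0.0, 1.0]]
side [[403.6662885610133, 0.0, 254.11435523287855], [0.0, 403.6662885610133, 185.03041444002187], [0.0, 0.0, 1.0]] -0.05376905650268244 [[0.963, -0.2687, -0.0208, -0.575], [-0.1861, -0.6075, -0.7722, 0.1879], [0.1949, 0.7475, -0.635, 0.9798], [0.0, 0.0, 0.0, 1.0]]
wrist [[315.08965478087515, 0.0, 255.5148558269804], [0.0, 315.08965478087515, 192.40186479701197], [0.0, 0.0, 1.0]] 0.004382574095952861 [[0.3989, 0.917, 0.0, -0.525], [0.8829, -0.3841, 0.2701, -0.035], [0.2477, -0.1077, -0.9628, 0.379], [0.0, 0.0, 0.0, 1.0]]
```

View pics/top0.png

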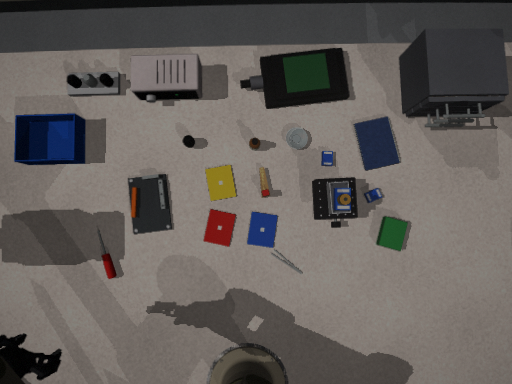

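View pics/side0.png

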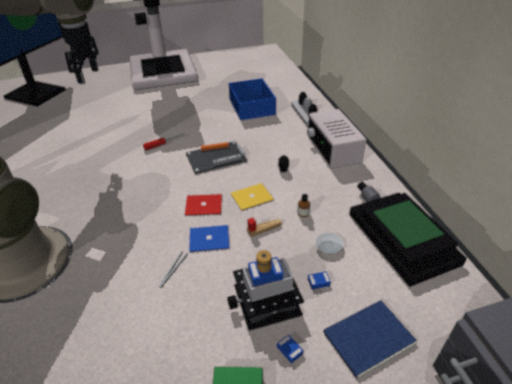

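View pics/wrist0.png

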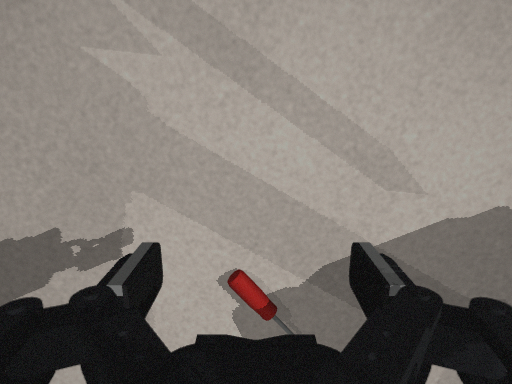

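```bash
cat > h.py <<'E'
from bench import env,kinematics,monitor,eyes,job
import cv2,numpy as np
from scipy.spatial.transform import Rotation as R
def quat(a):
    z=np.array([np.cos(a),np.sin(a),0]);x=np.array([0,0,-1.]);y=np.cross(z,x)
    return R.from_matrix(np.c_[x,y,z]).as_quat()
def unproj(f,uv,z):
    uv=np.atleast_2d(np.asarray(uv,float));K=f["mtx"];k=float(f["k1"])
    d=cv2.undistortPoints(uv[:,None,:],K,np.array([k,0,0,0,0]))[:,0]
    V=f["view"];Rm=V[:3,:3];c=-Rm.T@V[:3,3]
    r=np.c_[d,np.ones(len(d))]@Rm
    return c+r*((z-c[2])/r[:,2])[:,None]
def proj(f,P):
    P=np.atleast_2d(np.asarray(P,float));V=f["view"]
    rv,_=cv2.Rodrigues(V[:3,:3])
    return cv2.projectPoints(P,rv,V[:3,3],f["mtx"],np.array([float(f["k1"]),0,0,0,0]))[0][:,0]
def grab(cam,name,scale=1):
    f=eyes.grab_frame(cam);np.savez(f"pics/{name}.npz",**f)
    im=f["frame"][:,:,::-1]
    if scale!=1: im=cv2.resize(im,None,fx=scale,fy=scale,interpolation=cv2.INTER_CUBIC)
    cv2.imwrite(f"pics/{name}.png",im);return f
def load(name): return dict(np.load(f"pics/{name}.npz"))
def st():
    s=monitor.sense();print("t%.2f"%s["clock"],"p",np.round(s["position"],4),"q",np.round(s["joints"],2),"F",np.round(s["contact_force"],2),"gap %.3f"%s["finger_gap"]);return s
E
python3 - <<'E'
from h import *
f=load("top0")
for n,uv,z in [("yellow",(221,183),.005),("blue",(263,230),.005),("jack",(335,199),.055),("pin",(345,199),.15),("fix",(150,203),.01),("wedgegrip",(265,191),.04),("bottle",(255,144),.06),("jackknob",(336,223),.03)]:
    print(n,np.round(unproj(f,uv,z),3))
im=f["frame"][120:260,110:400,::-1]
cv2.imwrite("pics/topz.png",cv2.resize(im,(800,386),interpolation=cv2.INTER_CUBIC))
E
```

```text
yellow [[0.606 0.066 0.005]]
blue [[ 0.459 -0.059  0.005]]
jack [[ 0.546 -0.272  0.055]]
pin [[ 0.542 -0.277  0.15 ]]
fix [[0.55  0.283 0.01 ]]
wedgegrip [[ 0.576 -0.067  0.04 ]]
bottle [[ 0.714 -0.041  0.06 ]]
jackknob [[ 0.475 -0.278  0.03 ]]
```

View pics/topz.png

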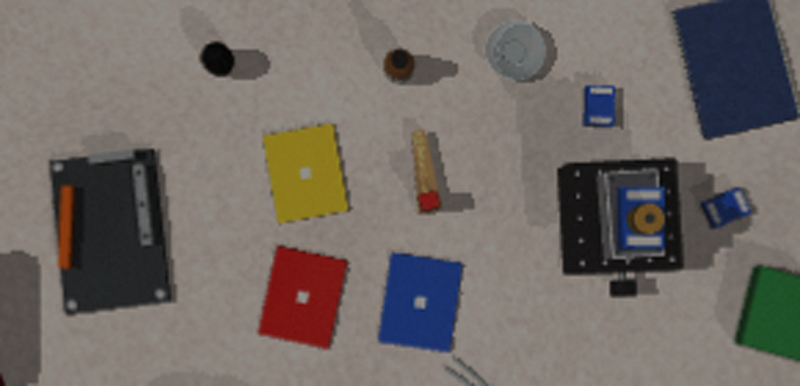

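```bash
cat >> h.py <<'E'
_w0=load("wrist0"); _q0=R.from_quat([-0.388,0.592,0.388,0.591]).as_matrix()
_a0=np.arctan2(_q0[1,2],_q0[0,2])
def look(px,py,a,h,row=150,z=0.0):
    """TCP xy so that world point px,py,z appears at (256,row) with jaw yaw a, TCP height h"""
    p=unproj(dict(_w0),(255.5,row),z+0.231-h)[0]
    d=p[:2]-np.array([0.209,0.482]); t=a-_a0
    c,s=np.cos(t),np.sin(t)
    d=np.array([[c,-s],[s,c]])@d
    return np.array([px-d[0],py-d[1],h])
E
python3 - <<'E'
from h import *
from h import _w0,_a0
V=_w0["view"];c=-V[:3,:3].T@V[:3,3];print("cam",c,"a0",_a0)
print(unproj(_w0,[(255,192),(255,100),(255,230)],0))
for a in np.arange(-3.0,3.1,.5):
  o=[]
  for n,x,y,h,z in [("stack",.542,-.277,.33,.12),("wedge",.6,-.067,.25,.02),("yellow",.606,.066,.25,0),("blue",.459,-.059,.25,0),("fix",.55,.283,.3,0)]:
    p=look(x,y,a,h,170,z);q=kinematics.ik(p,quat(a)); o.append((n,np.round(p,2).tolist(),None if q is None else np.round(q,1).tolist()))
  print(a,[(k[0],k[1][:2],k[2] is not None and k[2][5]) for k in o])
E
```

```text
cam [0.14647604 0.50879827 0.37439116] a0 1.1611069015318274
[[0.24205674 0.46652903 0.        ]
 [0.14223784 0.51000741 0.        ]
 [0.28823652 0.44641453 0.        ]]
-3.0 [('stack', [0.54, -0.28], 2.3), ('wedge', [0.6, -0.08], 2.7), ('yellow', [0.61, 0.05], False), ('blue', [0.46, -0.07], 2.6), ('fix', [0.55, 0.26], False)]
-2.5 [('stack', [0.54, -0.28], 1.8), ('wedge', [0.6, -0.07], 2.2), ('yellow', [0.61, 0.06], 2.4), ('blue', [0.47, -0.07], 2.1), ('fix', [0.56, 0.26], 2.8)]
-2.0 [('stack', [0.55, -0.28], 1.3), ('wedge', [0.61, -0.07], 1.7), ('yellow', [0.62, 0.06], 1.9), ('blue', [0.47, -0.06], 1.6), ('fix', [0.57, 0.27], 2.3)]
-1.5 [('stack', [0.55, -0.28], 0.8), ('wedge', [0.61, -0.07], 1.2), ('yellow', [0.62, 0.07], 1.4), ('blue', [0.47, -0.06], 1.1), ('fix', [0.57, 0.28], 1.8)]
-1.0 [('stack', [0.55, -0.27], 0.3), ('wedge', [0.61, -0.06], 0.7), ('yellow', [0.62, 0.07], 0.9), ('blue', [0.47, -0.05], 0.6), ('fix', [0.57, 0.3], 1.3)]
-0.5 [('stack', [0.54, -0.27], -0.2), ('wedge', [0.6, -0.06], 0.2), ('yellow', [0.61, 0.08], 0.4), ('blue', [0.47, -0.05], 0.1), ('fix', [0.56, 
[... 430 characters left out ...]
'blue', [0.45, -0.05], -1.4), ('fix', [0.53, 0.3], -0.7)]
1.5 [('stack', [0.54, -0.28], -2.2), ('wedge', [0.59, -0.07], -1.8), ('yellow', [0.59, 0.07], -1.6), ('blue', [0.45, -0.06], -1.9), ('fix', [0.53, 0.29], -1.2)]
2.0 [('stack', [0.54, -0.28], -2.7), ('wedge', [0.59, -0.07], -2.3), ('yellow', [0.59, 0.06], -2.1), ('blue', [0.45, -0.06], -2.4), ('fix', [0.53, 0.27], -1.7)]
2.5 [('stack', [0.54, -0.28], False), ('wedge', [0.59, -0.07], -2.8), ('yellow', [0.6, 0.06], -2.6), ('blue', [0.45, -0.07], False), ('fix', [0.54, 0.26], -2.2)]
3.0 [('stack', [0.54, -0.28], 2.6), ('wedge', [0.6, -0.08], False), ('yellow', [0.6, 0.05], False), ('blue', [0.46, -0.07], 2.9), ('fix', [0.55, 0.26], -2.7)]
```

```bash
python3 - <<'E'
from h import *
a=-np.pi/2
for n,x,y,h,z,row in [("fix",.55,.283,.22,0,160),("yellow",.606,.066,.20,0,160),("wedge",.61,-.067,.20,.02,150),("blue",.459,-.059,.2,0,160),("stack",.542,-.277,.33,.12,160)]:
    p=look(x,y,a,h,row,z)
    env.reach(p,quat(a)); env.hold(.1);st()
    grab("wrist","w1_"+n,1.5)
E
```

```text
t2.06 p [0.5444 0.2831 0.2201] q [0.29 0.52 1.23 0.   1.4  1.86] F [-0.35  0.32  0.07] gap 1.001
t3.11 p [0.5972 0.0673 0.2002] q [-0.08  0.5   1.3   0.    1.34  1.49] F [ 0.03 -0.22 -0.01] gap 0.999
t3.85 p [ 0.5876 -0.0661  0.2001] q [-0.31  0.48  1.33  0.    1.32  1.26] F [-0.04  0.36 -0.82] gap 1.003
t4.61 p [ 0.4512 -0.0593  0.2002] q [-0.39  0.19  1.74  0.    1.21  1.18] F [0.42 0.15 0.85] gap 1.002
t5.80 p [ 0.5351 -0.2762  0.3296] q [-0.67  0.45  1.05  0.    1.64  0.9 ] F [-0.11  0.06  0.05] gap 0.999
```

View pics/w1_fix.png

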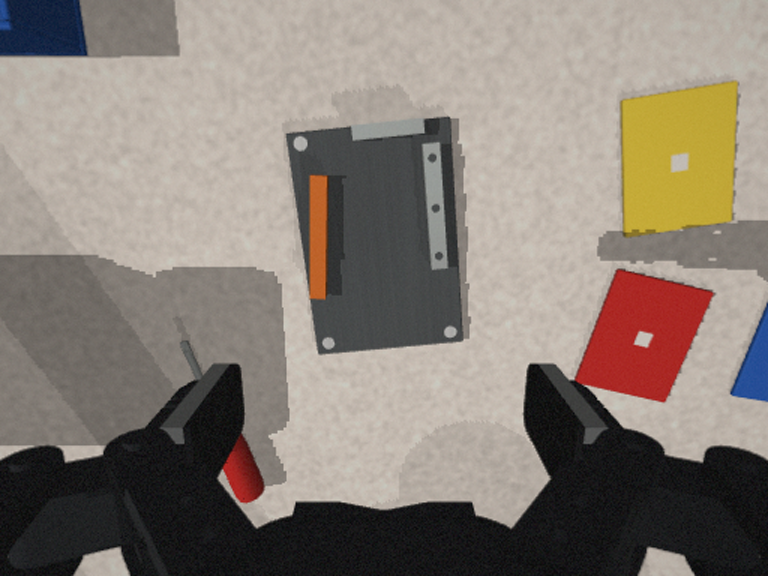

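View pics/w1_yellow.png

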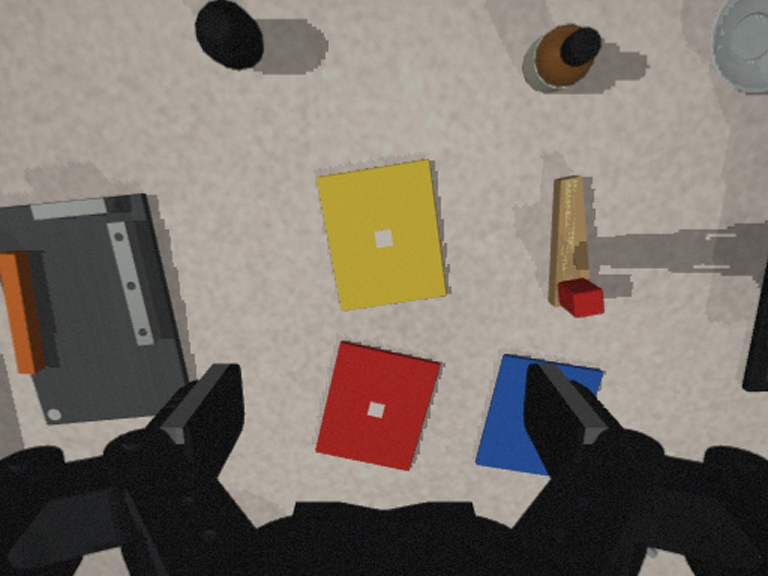

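View pics/w1_wedge.png

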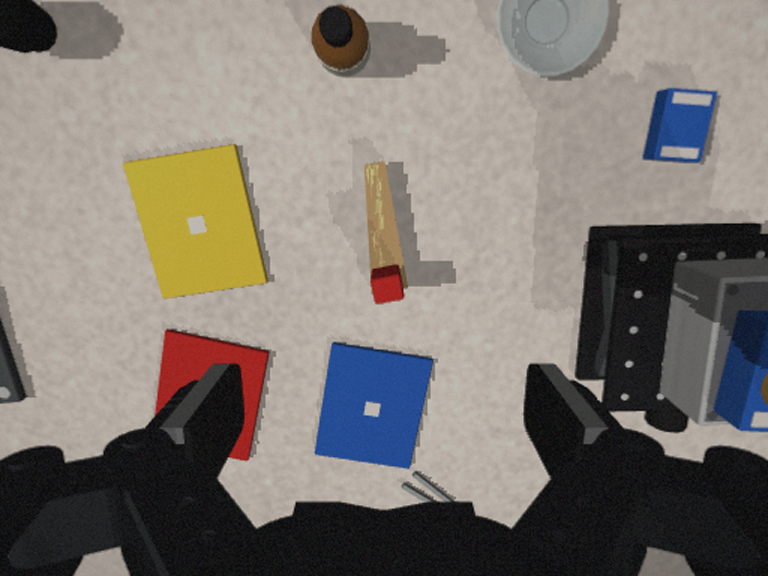

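View pics/w1_blue.png

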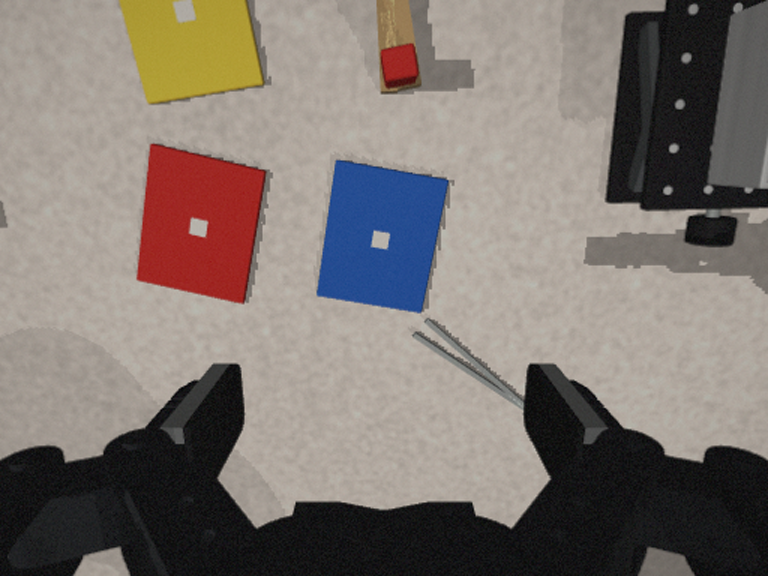

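View pics/w1_stack.png

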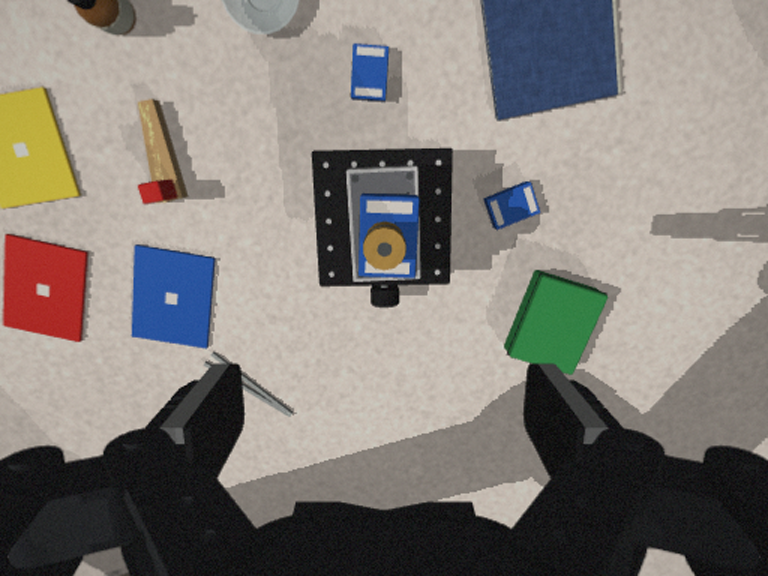

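```bash
python3 - <<'E'
from h import *
def crop(n,x0,y0,x1,y1,k):
    im=load("w1_"+n)["frame"][y0:y1,x0:x1,::-1]
    return cv2.resize(im,None,fx=k,fy=k,interpolation=cv2.INTER_CUBIC)
cv2.imwrite("pics/z_stack.png",crop("stack",200,90,320,210,5))
cv2.imwrite("pics/z_wedge.png",crop("wedge",215,95,295,210,5))
cv2.imwrite("pics/z_fix.png",crop("fix",180,65,320,245,3.3))
for n,z in [("blue",.005),("yellow",.005)]:
    f=load("w1_"+n);im=f["frame"];hsv=cv2.cvtColor(im,cv2.COLOR_RGB2HSV)
    m=cv2.inRange(hsv,(100,150,60),(130,255,255)) if n=="blue" else cv2.inRange(hsv,(20,120,60),(35,255,255))
    cs,_=cv2.findContours(m,cv2.RETR_EXTERNAL,cv2.CHAIN_APPROX_NONE);
    cs=[c for c in cs if cv2.contourArea(c)>3000]
    for c in cs:
        P=unproj(f,c[:,0],z)[:,:2]
        r=cv2.minAreaRect((P*1000).astype(np.float32));print(n,np.round(np.array(r[0]),1),np.round(r[1],1),round(r[2],2),c[:,0].mean(0))
E
```

```text
blue [462.7 -56.5] [79.  98.7] 80.11 [253.33018868 156.56603774]
yellow [609.1  67.9] [99.4 79.5] 9.06 [255.35109718 155.85579937]
```

View pics/z_stack.png

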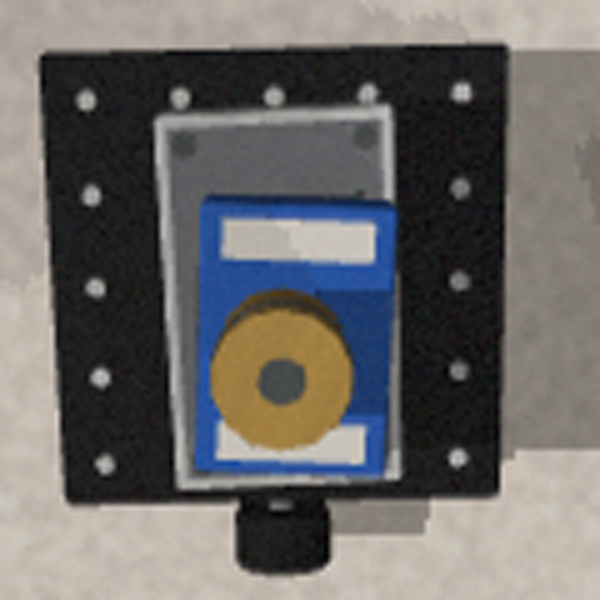

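View pics/z_wedge.png

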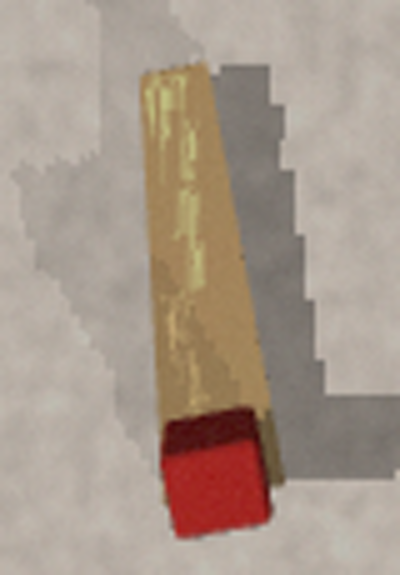

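View pics/z_fix.png

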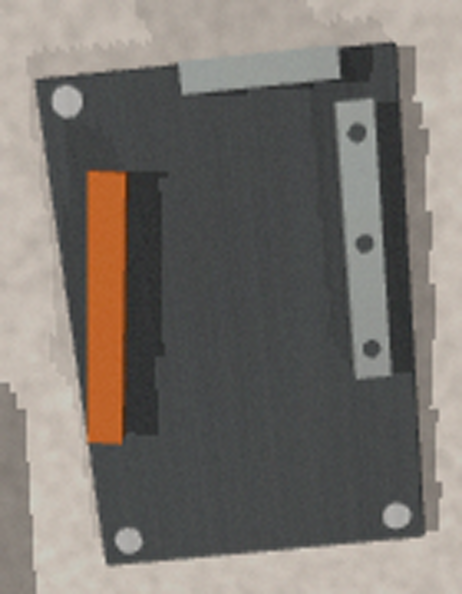

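```bash
cat >> h.py <<'E'
from scipy.optimize import least_squares
def fitpose(f,obj,pix,x0):
    obj=np.asarray(obj,float);pix=np.asarray(pix,float)
    def P(v):
        c,s=np.cos(v[2]),np.sin(v[2]);o=obj/1000
        return np.c_[v[0]+c*o[:,0]-s*o[:,1],v[1]+s*o[:,0]+c*o[:,1],o[:,2]]
    r=least_squares(lambda v:(proj(f,P(v))-pix).ravel(),x0,x_scale=[.01,.01,.1],loss="soft_l1")
    print("pose",np.round(r.x,4),"deg %.2f"%np.degrees(r.x[2]),"res\n",np.round(proj(f,P(r.x))-pix,1).tolist());return r.x
E
python3 - <<'E'
from h import *
def un(pts,k,o): return (np.array(pts,float)+.5)/k-.5+np.array(o)
f=load("w1_fix")
obj=[(62,68,8),(62,-50,8),(-110,-50,8),(-110,68,8),(-60,53.8,20),(30,40.8,20),(-45,-28,20),(45,-28,20)]
pix=un([(37,79),(397,42),(425,535),(107,564),(123,443),(127,172),(355,379),(335,102)],3.3,(180,65))
fitpose(f,obj,pix,[.55,.28,0])
f=load("w1_stack");o=(200,90)
print("block");fitpose(f,[(45,28,97),(45,-28,97),(-45,-28,97),(-45,28,97)],un([(155,114),(393,104),(401,481),(180,490)],5,o),[.54,-.27,0])
print("carrier");fitpose(f,[(31,22,119),(31,-22,119),(-31,-22,119),(-31,22,119)],un([(206,212),(396,214),(383,474),(195,470)],5,o),[.54,-.27,0])
print("pin",unproj(f,un([(282,380)],5,o),.153))
print("jack",unproj(f,un([(40,55),(508,45),(500,495),(70,503)],5,o),.055))
f=load("w1_wedge")
print("wedge");fitpose(f,[(9,10,45),(9,-10,45),(-9,-10,45),(-9,10,45),(80,.5,14),(80,-13.5,14),(-10,-13.5,14)],un([(165,455),(268,437),(270,522),(177,538),(140,75),(208,65),(285,482)],5,(215,95)),[.57,-.067,0])
E
```

```text
pose [0.5741 0.2799 0.0982] deg 5.63 res
 [[-0.6, -0.2], [0.2, -0.3], [0.1, 0.6], [-0.3, 0.6], [-0.1, -0.1], [-0.2, 0.1], [0.4, -0.2], [0.4, -0.0]]
block
pose [ 0.5505 -0.2763  0.044 ] deg 2.52 res
 [[-0.4, 0.1], [0.4, -0.1], [0.5, -0.0], [-0.6, 0.0]]
carrier
pose [ 0.5439 -0.2791 -0.0375] deg -2.15 res
 [[-1.0, -1.7], [0.8, -0.6], [0.2, 1.6], [-0.1, 1.0]]
pin [[ 0.54258462 -0.2762134   0.153     ]]
jack [[ 0.60779451 -0.21447223  0.055     ]
 [ 0.61031723 -0.33357987  0.055     ]
 [ 0.49190417 -0.33612503  0.055     ]
 [ 0.48949089 -0.21792924  0.055     ]]
wedge
pose [ 0.5725 -0.0685  0.1923] deg 11.02 res
 [[-1.1, 0.0], [-1.5, -0.2], [1.3, 0.2], [0.1, 0.7], [0.2, -0.1], [0.1, -0.8], [0.5, 0.2]]
```

```bash
python3 - <<'E'
from h import *
a=-np.pi/2
px,py=.5426,-.2762
env.reach([px,py,.19],quat(a));
print(env.movel([px,py,.122],velocity=.12,guard=15));st()
env.close_gripper(40);st()
env.movel([px,py,.21],velocity=.2);st()
grab("wrist","w2_stack")
E
cat > e.py <<'E'
E
python3 - <<'E'
from h import *
im=load("w2_stack")["frame"][:,:,::-1];cv2.imwrite("pics/w2z.png",cv2.resize(im,None,fx=1.5,fy=1.5))
E
```

```text
False
t7.18 p [ 0.5431 -0.2766  0.1233] q [-0.66  0.59  1.37 -0.    1.18  0.91] F [ 0.1  -0.13  0.97] gap 1.001
t7.74 p [ 0.5428 -0.2764  0.1224] q [-0.66  0.59  1.37 -0.    1.18  0.91] F [-0.31  0.34  3.59] gap 0.338
t8.33 p [ 0.5422 -0.2758  0.2085] q [-0.66  0.52  1.26 -0.    1.37  0.91] F [ 0.23  1.1  -1.32] gap 0.338
```

View pics/w2z.png

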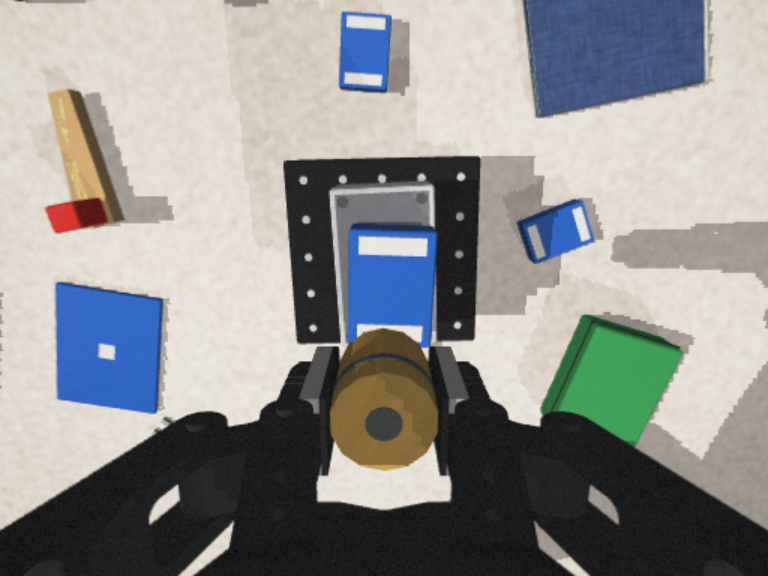

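```bash
python3 - <<'E'
from h import *
a=-np.pi/2
x,y=.6091,.0679
env.reach([x,y,.10],quat(a)); env.movel([x,y,.022],velocity=.12); env.hold(.15)
print(env.movel([x,y,.006],velocity=.03,guard=4));st()
env.release();st()
env.movel([x,y,.12],velocity=.25)
# look at carrier
a=-np.pi/2-.03
p=look(.544,-.279,a,.26,170,.119)
env.reach(p,quat(a)); env.hold(.1); f=grab("wrist","w3_stack");st()
im=f["frame"][100:240,190:330,::-1];cv2.imwrite("pics/w3z.png",cv2.resize(im,None,fx=4.2,fy=4.2,interpolation=cv2.INTER_CUBIC))
g=grab("side","s3")
im=g["frame"][150:330,170:330,::-1];cv2.imwrite("pics/s3z.png",cv2.resize(im,None,fx=3,fy=3))
E
```

```text
True
t11.18 p [0.609  0.0679 0.0084] q [-0.08  0.75  1.43 -0.    0.96  1.49] F [-1.04 -0.25  5.07] gap 0.335
t11.77 p [0.6086 0.0679 0.008 ] q [-0.08  0.75  1.43 -0.    0.96  1.49] F [-0.06 -0.22 -0.1 ] gap 1.000
t13.94 p [ 0.5348 -0.2781  0.2596] q [-0.67  0.47  1.2   0.    1.47  0.93] F [ 0.25 -0.79  0.2 ] gap 0.998
```

View pics/w3z.png

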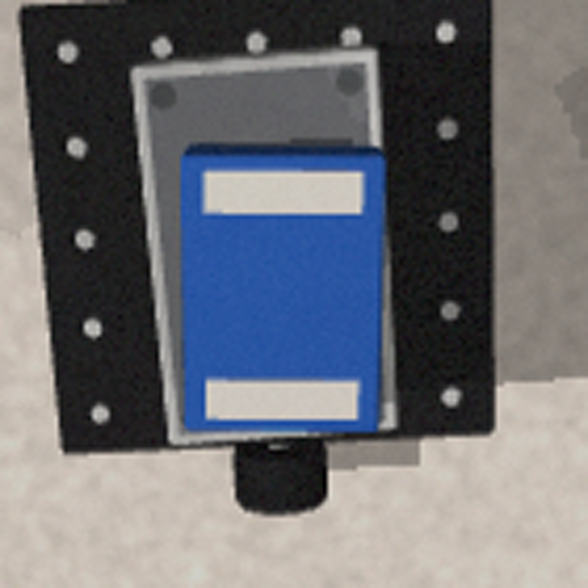

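View pics/s3z.png

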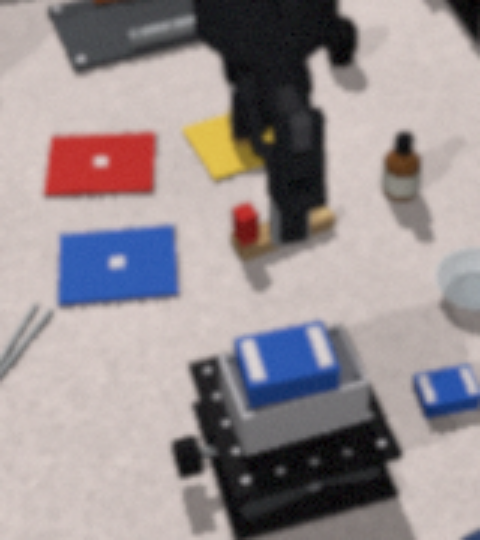

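```bash
python3 - <<'E'
from h import *
def un(pts,k,o): return (np.array(pts,float)+.5)/k-.5+np.array(o)
f=load("w3_stack");o=(190,100)
c=fitpose(f,[(31,22,119),(31,-22,119),(-31,-22,119),(-31,22,119)],un([(184,154),(384,157),(378,432),(185,429)],4.2,o),[.54,-.27,0])
fitpose(f,[(45,28,97),(45,-28,97),(-45,-28,97),(-45,28,97)],un([(133,70),(376,50),(397,428),(172,443)],4.2,o),[.55,-.27,0])
a=c[2]-np.pi/2
env.reach([c[0],c[1],.15],quat(a))
print(env.movel([c[0],c[1],.096],velocity=.1,guard=10));st()
env.close_gripper(40);st()
env.movel([c[0],c[1],.18],velocity=.2);st()
a=np.radians(-9.89)-np.pi/2;x,y=.4627,-.0565
env.reach([x,y,.10],quat(a)); env.movel([x,y,.018],velocity=.12); env.hold(.15)
print(env.movel([x,y,.002],velocity=.03,guard=4));st()
env.release();st()
env.movel([x,y,.12],velocity=.25)
p=look(.55,-.276,-np.pi/2,.26,170,.097)
env.reach(p,quat(-np.pi/2)); env.hold(.1); f=grab("wrist","w4_stack");st()
im=f["frame"][:,:,::-1];cv2.imwrite("pics/w4z.png",cv2.resize(im,None,fx=1.5,fy=1.5,interpolation=cv2.INTER_CUBIC))
im=f["frame"][100:240,190:330,::-1];cv2.imwrite("pics/w4zz.png",cv2.resize(im,None,fx=4.2,fy=4.2,interpolation=cv2.INTER_CUBIC))
E
```

```text
pose [ 0.5447 -0.2792 -0.0397] deg -2.27 res
 [[-0.7, -0.3], [1.0, -0.5], [0.2, 0.4], [-0.4, 0.6]]
pose [ 0.5501 -0.2763  0.0488] deg 2.80 res
 [[-0.8, -0.6], [0.6, -0.6], [0.7, 0.6], [-0.5, 1.0]]
False
t15.20 p [ 0.5451 -0.2795  0.097 ] q [-0.66  0.63  1.38 -0.    1.13  0.95] F [ 0.37 -1.35  0.39] gap 1.000
t15.67 p [ 0.5449 -0.2794  0.0966] q [-0.66  0.63  1.38 -0.    1.13  0.95] F [-0.32  0.35  3.93] gap 0.504
t16.23 p [ 0.5442 -0.2788  0.1786] q [-0.66  0.55  1.29  0.    1.31  0.95] F [-0.09 -0.08 -2.04] gap 0.506
True
t18.67 p [ 0.4626 -0.0565  0.0044] q [-0.37  0.52  1.9  -0.    0.73  1.37] F [-1.47  0.11  4.53] gap 0.506
t19.16 p [ 0.4623 -0.0563  0.0043] q [-0.37  0.52  1.9   0.    0.73  1.37] F [-0.06  0.8   0.8 ] gap 1.000
t20.98 p [ 0.5449 -0.2753  0.2593] q [-0.66  0.49  1.17  0.    1.48  0.91] F [-0.44 -0.02  0.36] gap 0.999
```

View pics/w4z.png

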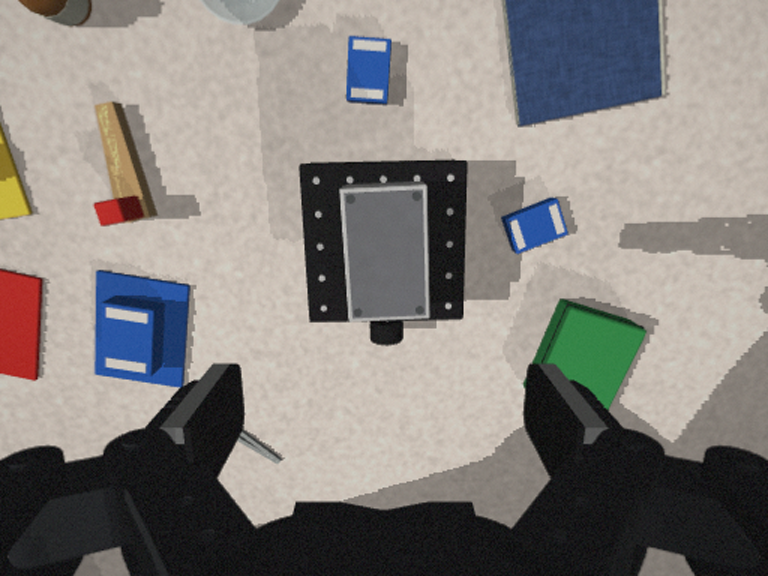

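View pics/w4zz.png

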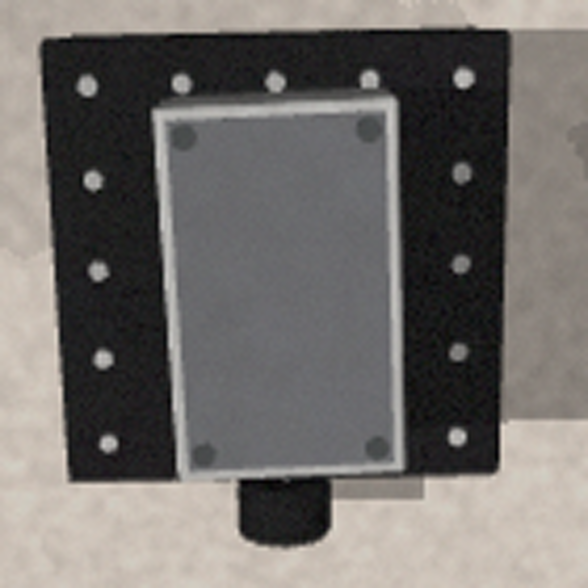

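```bash
cat >> h.py <<'E'
FX=np.array([0.5741,0.2799,0.0982])
def fx(x,y):
    c,s=np.cos(FX[2]),np.sin(FX[2]);return FX[0]+(c*x-s*y)/1e3,FX[1]+(s*x+c*y)/1e3
def un(pts,k,o): return (np.array(pts,float)+.5)/k-.5+np.array(o)
E
python3 - <<'E'
from h import *
f=load("w4_stack")
b=fitpose(f,[(45,28,97),(45,-28,97),(-45,-28,97),(-45,28,97)],un([(154,110),(396,99),(405,470),(183,479)],4.2,(190,100)),[.55,-.27,0])
a=b[2]-np.pi/2
env.reach([b[0],b[1],.14],quat(a))
print(env.movel([b[0],b[1],.066],velocity=.1,guard=10));st()
env.close_gripper(100);st()
env.movel([b[0],b[1],.16],velocity=.15);st()
a=FX[2]-np.pi/2;x,y=fx(3,4)
env.reach([x,y,.14],quat(a)); env.movel([x,y,.08],velocity=.12);env.hold(.2);st()
f=grab("wrist","w5_fix",1.5);grab("side","s5",1.5)
E
```

```text
pose [ 0.5502 -0.2764  0.0507] deg 2.90 res
 [[-0.6, -0.4], [0.7, -0.8], [0.8, 0.6], [-0.9, 1.0]]
False
t22.43 p [ 0.5506 -0.2767  0.0668] q [-0.66  0.67  1.39  0.    1.08  0.86] F [0.29 0.6  0.47] gap 1.002
t22.82 p [ 0.5506 -0.2767  0.0669] q [-0.66  0.67  1.39  0.    1.08  0.86] F [-0.97  0.54  6.88] gap 0.635
t23.59 p [ 0.5496 -0.276   0.1585] q [-0.66  0.57  1.31 -0.    1.27  0.86] F [-0.24 -0.29 -5.71] gap 0.638
t26.47 p [0.5771 0.2843 0.081 ] q [ 0.28  0.71  1.28 -0.    1.15  1.75] F [-0.64  0.14 -4.85] gap 0.639
```

View pics/w5_fix.png

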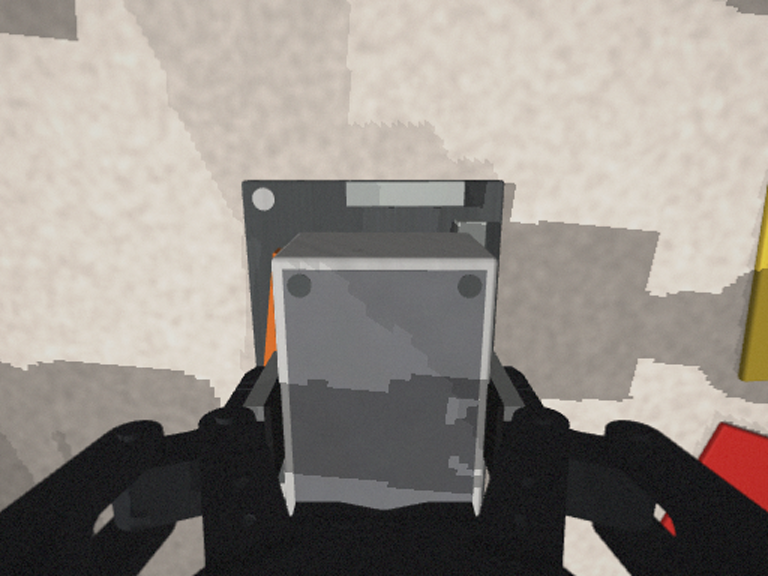

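View pics/s5.png

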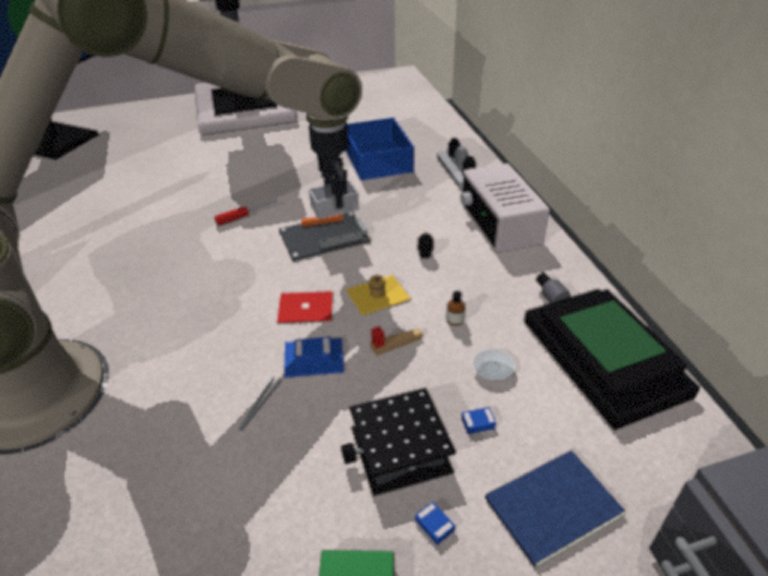

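```bash
python3 - <<'E'
from h import *
f=load("w5_fix")
c,s=np.cos(FX[2]),np.sin(FX[2])
def tof(P): d=(P[:,:2]-FX[:2])*1e3; return np.round(np.c_[c*d[:,0]+s*d[:,1],-s*d[:,0]+c*d[:,1]],1)
print("block top front corners",tof(unproj(f,un([(274,257),(497,257)],1.5,(0,0)),.1111)))
print("plate",tof(unproj(f,un([(243,181),(503,181)],1.5,(0,0)),.008)))
print("stop",tof(unproj(f,un([(347,207),(464,207)],1.5,(0,0)),.020)))
E
```

```text
block top front corners [[ 48.2  31. ]
 [ 48.2 -23.5]]
plate [[ 61.6  67.2]
 [ 61.5 -49.1]]
stop [[ 51.3  20. ]
 [ 51.2 -30.2]]
```

```bash
python3 - <<'E'
from h import *
x,y=fx(2.5,4.5)
env.movel([x,y,.034],velocity=.1);env.hold(.15);st()
print(env.movel([x,y,.014],velocity=.03,guard=5));st()
env.release();st()
env.movel([x,y,.14],velocity=.2)
p=look(*fx(-25,8),FX[2]-np.pi/2,.22,160,.02)
env.reach(p,quat(FX[2]-np.pi/2));env.hold(.1);st()
f=grab("wrist","w6_fix",1.5)
im=f["frame"][60:240,180:330,::-1];cv2.imwrite("pics/w6z.png",cv2.resize(im,None,fx=3.3,fy=3.3,interpolation=cv2.INTER_CUBIC))
E
```

```text
t27.32 p [0.5766 0.2848 0.0349] q [ 0.28  0.76  1.31 -0.    1.06  1.75] F [-0.93 -0.43 -5.37] gap 0.640
True
t27.82 p [0.5763 0.2847 0.02  ] q [ 0.28  0.78  1.32 -0.    1.03  1.75] F [1.7  0.64 4.03] gap 0.638
t28.24 p [0.5751 0.2843 0.0186] q [ 0.28  0.79  1.32 -0.    1.04  1.75] F [0.66 0.72 0.65] gap 0.998
t29.54 p [0.5394 0.2839 0.2179] q [ 0.29  0.51  1.24 -0.    1.39  1.77] F [-0.66  0.17  0.12] gap 1.000
```

View pics/w6z.png

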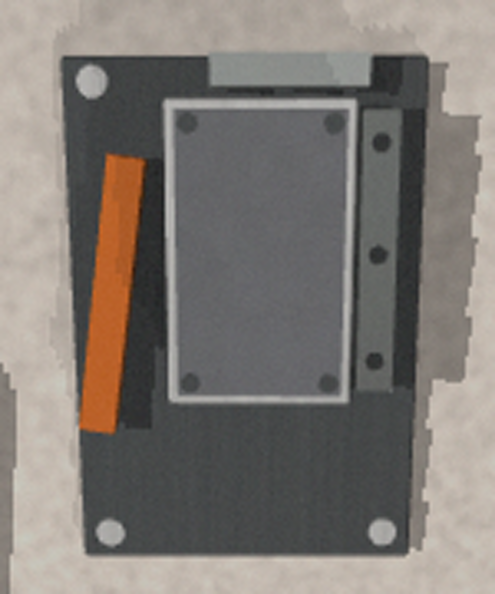

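```bash
python3 - <<'E'
from h import *
f=load("w6_fix");o=(180,60)
F=fitpose(f,[(62,68,8),(62,-50,8),(-110,-50,8),(-110,68,8),(-60,53.8,20),(30,40.8,20)],un([(62,57),(428,57),(406,555),(86,554),(115,433),(145,159)],3.3,o),FX)
b=fitpose(f,[(45,28,50),(45,-28,50),(-45,-28,50),(-45,28,50)],un([(164,99),(357,99),(348,403),(170,402)],3.3,o),FX)
for G in(FX,F):
    d=(b[:2]-G[:2])*1e3;c,s=np.cos(G[2]),np.sin(G[2]);print(c*d[0]+s*d[1],-s*d[0]+c*d[1],b[2]-G[2])
# look at wedge
a=-np.pi/2+.19
p=look(.6,-.063,a,.16,150,.02);env.reach(p,quat(a));env.hold(.1);st()
f=grab("wrist","w6_wedge")
im=f["frame"][60:240,190:320,::-1];cv2.imwrite("pics/w6w.png",cv2.resize(im,None,fx=3.3,fy=3.3,interpolation=cv2.INTER_CUBIC))
E
```

```text
pose [0.5739 0.2801 0.0976] deg 5.59 res
 [[-0.4, -0.5], [0.6, -0.5], [0.6, 0.4], [-0.5, 0.7], [-0.2, 0.1], [0.0, 0.2]]
pose [0.576  0.2849 0.095 ] deg 5.44 res
 [[-0.6, -0.5], [0.6, -0.4], [0.6, 0.5], [-0.6, 0.7]]
2.3688614455708468 4.822545909121574 -0.0031749519028685808
2.5224809876195815 4.641402833520838 -0.0026025162194523166
t31.04 p [ 0.5726 -0.0676  0.1602] q [-0.32  0.49  1.44  0.    1.22  1.06] F [ 0.22  0.29 -0.72] gap 0.995
```

View pics/w6w.png

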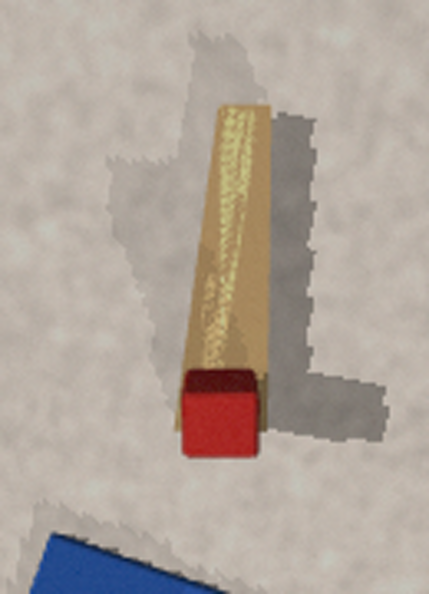

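```bash
python3 - <<'E'
from h import *
f=load("w6_wedge")
w=fitpose(f,[(9,10,45),(9,-10,45),(-9,-10,45),(-9,10,45),(80,.5,14),(80,-13.5,14),(-10,-13.5,14),(-10,13.5,14)],un([(183,392),(259,391),(258,458),(187,458),(218,106),(271,106),(266,431),(176,430)],3.3,(190,60)),[.5725,-.0685,.19])
a=w[2]-np.pi/2
x=w[0]-.003*np.cos(w[2]);y=w[1]-.003*np.sin(w[2])
env.reach([x,y,.09],quat(a))
print(env.movel([x,y,.016],velocity=.1,guard=10));st()
env.close_gripper(80);st()
env.movel([x,y,.10],velocity=.15);st()
a=FX[2]-np.pi/2
env.reach([*fx(-148,49.3),.10],quat(a));env.movel([*fx(-148,49.3),.045],velocity=.1);env.hold(.2);st()
f=grab("wrist","w7",1.5)
E
```

```text
pose [ 0.5723 -0.0684  0.1949] deg 11.16 res
 [[-0.3, -0.1], [0.4, 0.1], [0.6, 0.3], [-1.2, 0.4], [0.1, -0.5], [0.0, -0.6], [0.6, 0.1], [-0.5, 0.5]]
False
t32.37 p [ 0.5699 -0.0691  0.0167] q [-0.32  0.67  1.56  0.    0.91  1.05] F [-0.21  0.02 -0.96] gap 1.001
t32.98 p [ 0.5696 -0.0691  0.0163] q [-0.32  0.67  1.56 -0.    0.91  1.05] F [-0.73  0.26  3.58] gap 0.215
t33.69 p [ 0.5688 -0.0688  0.099 ] q [-0.32  0.55  1.51 -0.    1.08  1.05] F [-0.28 -0.14 -1.14] gap 0.217
t36.11 p [0.4223 0.3146 0.0456] q [0.42 0.54 1.7  0.   0.9  1.89] F [ 0.33 -0.37  0.24] gap 0.217
```

View pics/w7.png

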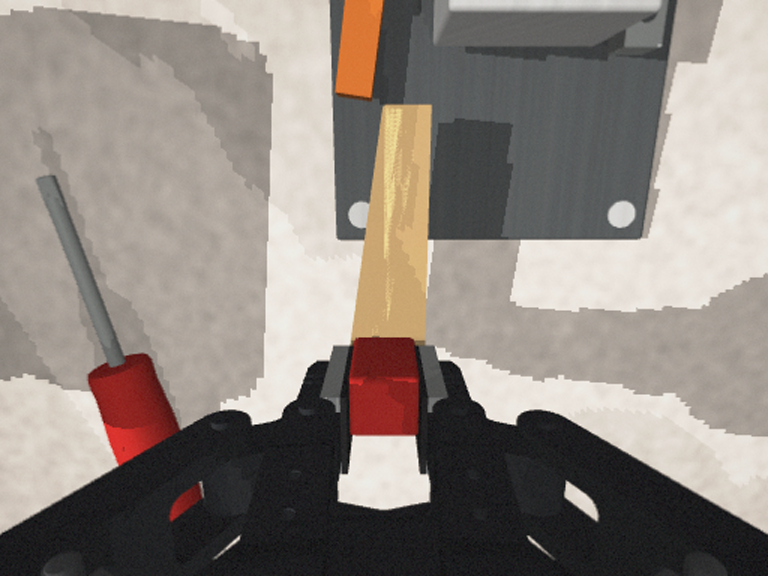

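```bash
python3 - <<'E'
from h import *
f=load("w7")
c,s=np.cos(FX[2]),np.sin(FX[2])
def tof(P): d=(P[:,:2]-FX[:2])*1e3; return np.round(np.c_[c*d[:,0]+s*d[:,1],-s*d[:,0]+c*d[:,1]],1)
print("wedge",tof(unproj(f,un([(384,105),(432,105),(427,340),(353,340)],1.5,(0,0)),.0436)))
print("plate",tof(unproj(f,un([(339,239),(643,238)],1.5,(0,0)),.008)),"jaw",tof(unproj(f,un([(371,99)],1.5,(0,0)),.020)),"block",tof(unproj(f,un([(434,12)],1.5,(0,0)),.05)))
E
```

```text
wedge [[ -64.8   49.4]
 [ -64.9   35.6]
 [-137.4   35.3]
 [-137.4   59.7]]
plate [[-109.8   66.9]
 [-109.5  -50.4]] jaw [[-60.6  53.8]] block [[-42.7  36.3]]
```

```bash
python3 - <<'E'
from h import *
f=load("w7")
c,s=np.cos(FX[2]),np.sin(FX[2])
im=cv2.resize(f["frame"][0:90,210:460,::-1],None,fx=3.2,fy=3.2,interpolation=cv2.INTER_CUBIC)
def W(x,y,z): return [*fx(x,y),z/1e3]
for P in [(-42.5,32.7,50),(-42.5,-23.3,50),(-42.5,32.7,8),(-42.5,-23.3,8),(-60,53.8,20),(-45,-28,20)]:
    u=proj(f,W(*P))[0];u=(u-[210,0]+.5)*3.2;cv2.circle(im,tuple(int(v) for v in u),3,(0,0,255),1)
cv2.imwrite("pics/w7z.png",im)
E
```

```text
(no output)
```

View pics/w7z.png

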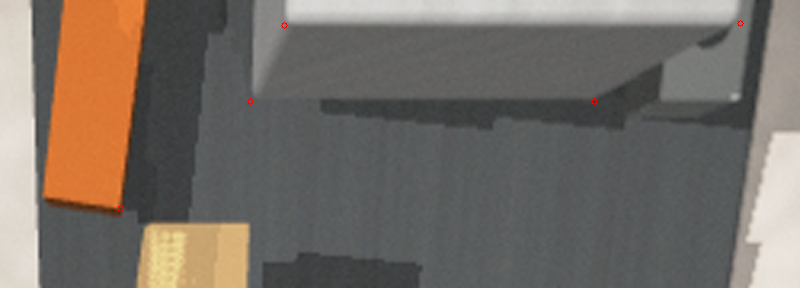

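```bash
python3 - <<'E'
from h import *
env.movel([*fx(-140,49.3),.028],velocity=.08);env.hold(.2);st()
print("down",env.movel([*fx(-140,49.3),.020],velocity=.02,guard=3));s=st()
z=s["position"][2]+.0005; print(z)
print("in1",env.movel([*fx(-108,47.5),z],velocity=.05,guard=8));st()
f=grab("wrist","w8",1.5)
E
```

```text
t36.74 p [0.43   0.3153 0.0283] q [0.41 0.58 1.69 0.   0.87 1.89] F [0.01 0.28 0.37] gap 0.224
down True
t37.05 p [0.4303 0.3154 0.024 ] q [ 0.41  0.59  1.69 -0.    0.86  1.89] F [1.33 0.52 1.54] gap 0.222
0.024530998696294087
in1 False
t37.84 p [0.4617 0.3165 0.0243] q [ 0.39  0.63  1.6  -0.    0.91  1.86] F [ 0.38 -0.74 -0.59] gap 0.221
```

View pics/w8.png

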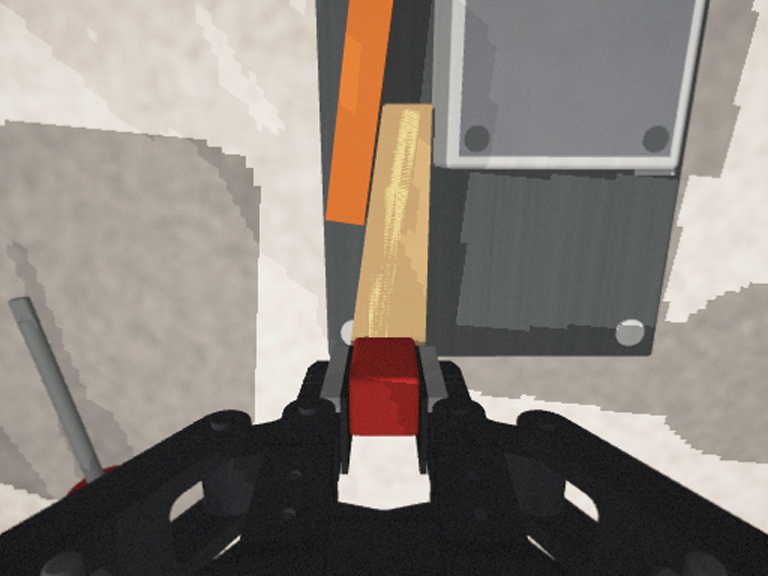

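```bash
python3 - <<'E'
from h import *
z=.0245
print("in2",env.movel([*fx(-70,42.3),z],velocity=.05,guard=15));st()
f=grab("wrist","w9",1.5)
E
```

```text
in2 False
t38.81 p [0.5001 0.315  0.0244] q [ 0.36  0.69  1.5  -0.    0.96  1.84] F [ 0.76  0.13 -0.91] gap 0.220
```

View pics/w9.png

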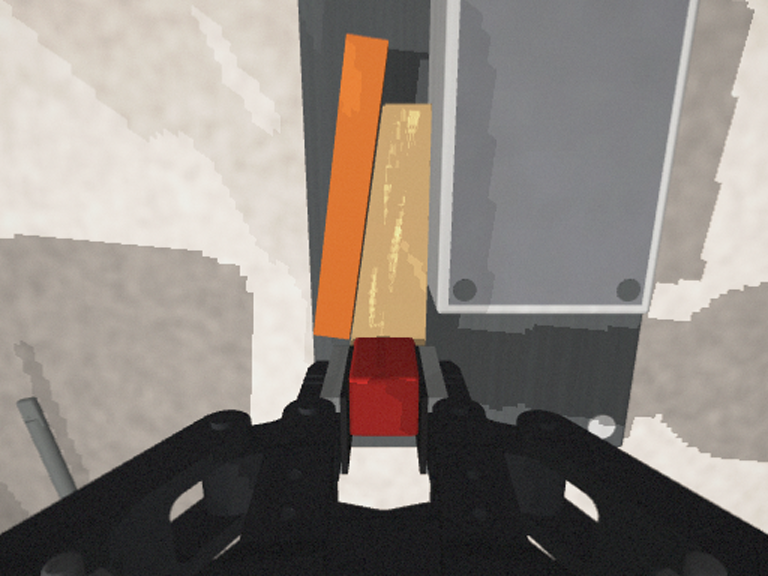

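```bash
python3 - <<'E'
from h import *
c,s_=np.cos(FX[2]),np.sin(FX[2])
print("in3",env.movel([*fx(-48,40.0),.0245],velocity=.03,guard=15));s=st()
d=(s["position"][:2]-FX[:2])*1e3;print("tcp fx",c*d[0]+s_*d[1],-s_*d[0]+c*d[1], "Ffx",c*s["contact_force"][0]+s_*s["contact_force"][1],-s_*s["contact_force"][0]+c*s["contact_force"][1])
f=grab("wrist","w10",1.5)
E
```

```text
in3 True
t39.32 p [0.5098 0.3152 0.0243] q [0.36 0.7  1.47 0.   0.97 1.83] F [-0.8   0.49  4.89] gap 0.221
tcp fx -60.57917060791263 41.402557853894926 Ffx -0.7492161967881275 0.5653543642361176
```

View pics/w10.png

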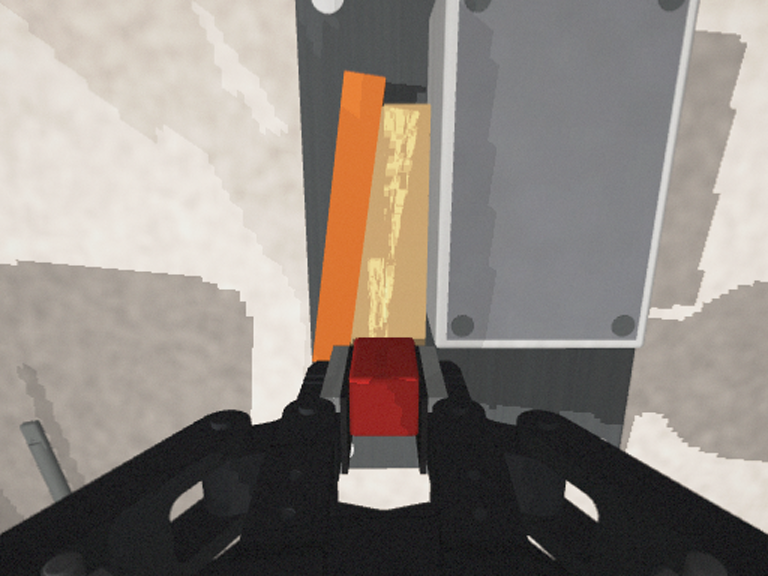

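```bash
python3 - <<'E'
from h import *
c,s_=np.cos(FX[2]),np.sin(FX[2])
def tf():
    s=st();d=(s["position"][:2]-FX[:2])*1e3;F=s["contact_force"];print(" fx",np.round([c*d[0]+s_*d[1],-s_*d[0]+c*d[1]],1),"F",np.round([c*F[0]+s_*F[1],-s_*F[0]+c*F[1]],1))
env.release();tf()
p=monitor.sense()["position"]
env.movel([p[0],p[1],.10],velocity=.15)
env.close_gripper(40)
env.movel([*fx(-96,41.5),.10],velocity=.15)
env.movel([*fx(-96,41.5),.015],velocity=.1);env.hold(.2);tf()
print(env.movel([*fx(-84,41.5),.015],velocity=.04,guard=18));tf()
print(env.movel([*fx(-62,41.5),.015],velocity=.025,guard=17));tf()
f=grab("wrist","w11",1.5);grab("side","s11",1.5)
E
```

```text
t40.02 p [0.5089 0.3151 0.0236] q [0.36 0.7  1.47 0.   0.97 1.83] F [-0.15 -0.7   0.12] gap 1.005
 fx [-61.5  41.4] F [-0.2 -0.7]
t43.03 p [0.4747 0.3119 0.0155] q [0.37 0.66 1.58 0.   0.91 1.85] F [ 0.24 -0.23 -0.05] gap -0.002
 fx [-95.8  41.6] F [ 0.2 -0.3]
False
t43.48 p [0.4865 0.3129 0.0149] q [0.37 0.68 1.54 0.   0.92 1.84] F [-0.63  0.52  0.83] gap -0.005
 fx [-83.9  41.4] F [-0.6  0.6]
True
t43.95 p [0.4908 0.3134 0.014 ] q [0.37 0.69 1.52 0.   0.94 1.84] F [-2.1   1.04  0.89] gap -0.001
 fx [-79.6  41.5] F [-2.   1.2]
```

View pics/w11.png

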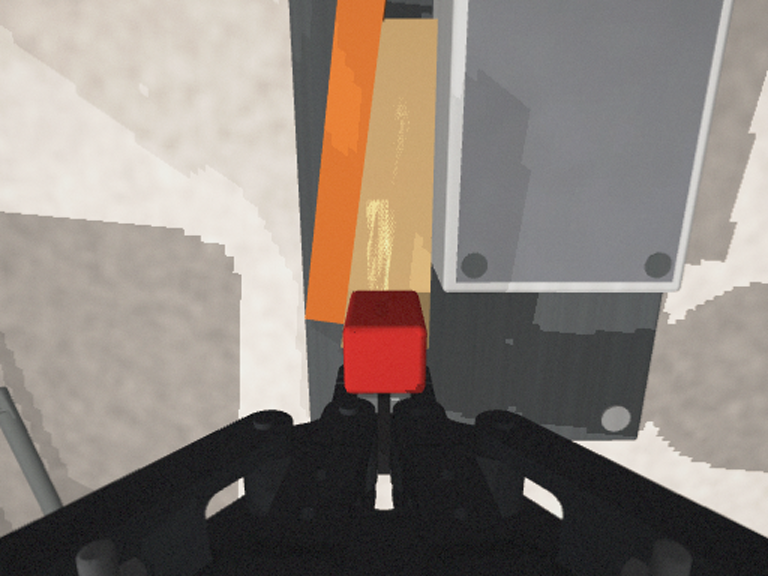

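```bash
python3 - <<'E'
from h import *
c,s_=np.cos(FX[2]),np.sin(FX[2])
def tf():
    s=st();d=(s["position"][:2]-FX[:2])*1e3;F=s["contact_force"];print(" fx",np.round([c*d[0]+s_*d[1],-s_*d[0]+c*d[1]],1),"F",np.round([c*F[0]+s_*F[1],-s_*F[0]+c*F[1]],1))
env.movel([*fx(-83,41.5),.015],velocity=.04);env.hold(.3);tf()
print(env.movel([*fx(-70,41.5),.015],velocity=.012,guard=20));tf()
env.movel([*fx(-100,41.5),.015],velocity=.06)
env.movel([*fx(-100,41.5),.16],velocity=.2)
env.release()
p=look(*fx(-25,8),FX[2]-np.pi/2,.22,160,.02)
env.reach(p,quat(FX[2]-np.pi/2));env.hold(.2);tf()
f=grab("wrist","w12",1)
im=f["frame"][60:240,180:330,::-1];cv2.imwrite("pics/w12z.png",cv2.resize(im,None,fx=3.3,fy=3.3,interpolation=cv2.INTER_CUBIC))
E
```

```text
t44.60 p [0.4875 0.3131 0.015 ] q [0.37 0.68 1.53 0.   0.94 1.84] F [-0.3  -0.49 -0.03] gap 0.004
 fx [-82.9  41.5] F [-0.3 -0.5]
True
t45.27 p [0.4908 0.3134 0.0141] q [0.37 0.7  1.52 0.   0.95 1.83] F [-2.7  -0.99  1.05] gap 0.001
 fx [-79.7  41.5] F [-2.8 -0.7]
t48.08 p [0.5388 0.2846 0.2191] q [0.29 0.51 1.24 0.   1.39 1.77] F [ 0.3  -0.62 -0.57] gap 1.004
 fx [-34.7   8.2] F [ 0.2 -0.7]
```

View pics/w12z.png

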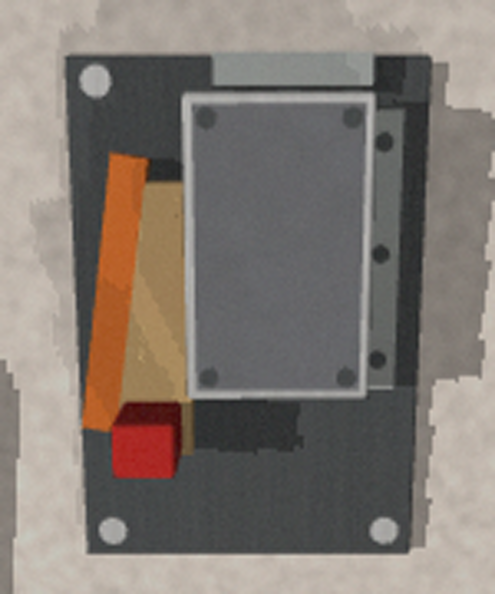

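```bash
python3 - <<'E'
from h import *
f=load("w12");o=(180,60)
F=fitpose(f,[(62,68,8),(62,-50,8),(-110,-50,8),(-110,68,8),(-60,53.8,20),(30,40.8,20)],un([(66,56),(431,55),(409,553),(88,553),(120,430),(148,158)],3.3,o),FX)
b=fitpose(f,[(45,28,50),(45,-28,50),(-45,-28,50),(-45,28,50)],un([(182,94),(375,94),(364,397),(189,397)],3.3,o),FX)
w=fitpose(f,[(9,10,53),(9,-10,53),(-9,-10,53),(-9,10,53)],un([(113,427),(180,425),(174,476),(114,478)],3.3,o),FX)
for G in(FX,F):
  for q in (b,w):
    d=(q[:2]-G[:2])*1e3;c,s=np.cos(G[2]),np.sin(G[2]);print(np.round([c*d[0]+s*d[1],-s*d[0]+c*d[1],q[2]-G[2]],3))
p=look(.53,0,-np.pi/2,.3,170,.02);env.reach(p,quat(-np.pi/2));env.hold(.2);st()
grab("wrist","w13",1.5)
env.set_joints([0.938, 0.313, 1.498, 0, 1.331, -0.223]);grab("side","s13",1.5)
E
```

```text
pose [0.5742 0.28   0.0994] deg 5.69 res
 [[-0.4, -0.5], [0.5, -0.3], [0.4, 0.3], [-0.1, 0.4], [-0.7, 0.3], [0.2, 0.0]]
pose [0.5776 0.2807 0.0989] deg 5.67 res
 [[-0.5, -0.5], [0.5, -0.5], [0.9, 0.6], [-1.0, 0.7]]
pose [0.5128 0.3151 0.0762] deg 4.36 res
 [[-0.0, -1.2], [-0.7, -0.2], [1.1, 1.2], [-0.1, 0.2]]
[3.545e+00 4.500e-01 1.000e-03]
[-5.7546e+01  4.1037e+01 -2.2000e-02]
[ 3.431  0.392 -0.   ]
[-5.7612e+01  4.1051e+01 -2.3000e-02]
t49.47 p [0.549  0.0006 0.2997] q [-0.21  0.33  1.3   0.    1.51  1.36] F [ 0.09  0.27 -0.45] gap 0.998
```

View pics/w13.png

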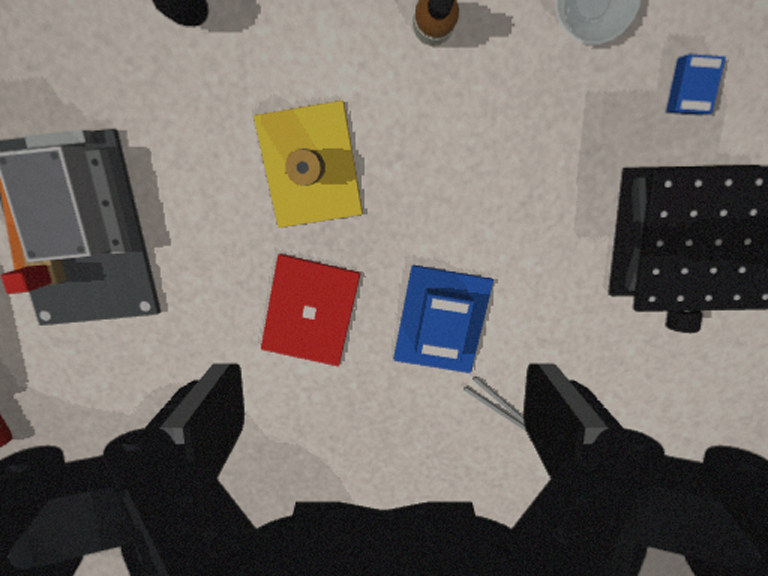

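View pics/s13.png

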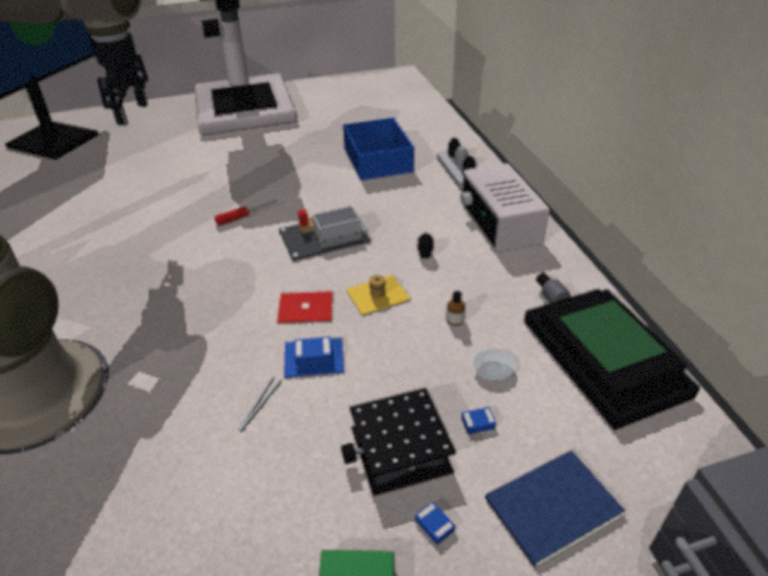

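```bash
python3 - <<'E'
from h import *
f=load("w13");q=(0,0)
print("pin",unproj(f,un([(303,167)],1.5,q),.039),"vs .6091 .0679")
print("strips mid",unproj(f,un([(450,306),(440,352)],1.5,q),.027).mean(0),"vs .4627 -.0565")
job.hand_in()
E
```

```text
pin [[0.60892203 0.06783649 0.039     ]] vs .6091 .0679
strips mid [ 0.46154355 -0.05650297  0.027     ] vs .4627 -.0565
the job is handed in; nothing more can be done
```

The stack is taken apart, the block is wedged in the fixture, and the job is handed in at about 51 s of the 112 s allowed. I could not see a verdict, so this rests on my own last checks.

- **Brass pin:** it stands released within about 1 mm of the yellow pad's middle.
- **Blue carrier:** it lies released about 1 mm from the blue pad's middle. I placed it along the pad's long side, and the last picture shows it lying along it.
- **Aluminium block:** it is flat in the fixture at x = +3.5 mm and y = +0.4 mm from the seat, aligned to within 0.001 rad.
- **Wedge:** its grip point measured at (-57.6, 41.0) mm against the lock point (-58, 41.5) mm. After letting go, I pushed it from behind with shut fingers, stopping at 17 N and then at 20 N. Both pushes stopped at the same place, so it is wedged tight.
- **Bottle and arm:** the brown bottle stands in its place in the last pictures. The gripper is open and clear of everything.

No check failed. Two are weaker than the rest:
- **Clamping force:** I could not measure the wedge's clamping force after release, so I infer it from the two pushes.
- **Wedge angle:** a fit to the grip's small top face gave 0.02 rad of wedge rotation, which is about what that measurement can resolve.

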